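# Zero the click dial of a pressure comparator and set it four clicks up

## Robot

A 6-joint arm with a two-finger parallel gripper is mounted at the origin on the work surface. World frame = base frame: x ahead of the robot, y to its left, z up, the work surface at z = 0. Lengths are in mm, angles in degrees, forces in N, time in s.
With the tool pointing down it reaches from about 350 to 850 mm from the base axis. Payload 8.1 kg.
Tool frame: the origin (TCP) lies at the very end of the fingers, on their centre line; the grasp point (between the pads) lies 19 mm behind it (r.grip_point_offset is the distance from the TCP to the grasp point, in mm); z points along the fingers, y is the line along which they close (so a half turn about z gives the same grasp; the last joint's range is limited). The gripper opens to 85 mm and grips with 20 to 120 N. Pads are 22 mm wide; open, the fingers measure 114 mm over their backs; the gripper's body (76 mm by 85 mm) begins 54 mm behind the grasp point. The pads swing forward as they close: fully open they stand 13 mm farther back than shut.
Start: joints at [63.346, 7.471, 85.268, -0, 87.261, -4.893], TCP at [222.42, 557.256, 231.292] pointing down, gripper open.
Joint ranges: [-169.43, 169.43], [-51.17, 129.36], [1.28, 143.12], [-76.62, 256.62], [0, 156.53], [-152.29, 152.29]. Speed limits (degrees/s): [136.94, 136.94, 159.86, 180, 180, 180].

## Interface

Orientations are given as [roll, pitch, yaw] about the fixed x, y, z axes, in that order (R = Rz(yaw) Ry(pitch) Rx(roll)).
In Python, from bench import status, eyes, r gives the robot as it stands.
- The arm moves only by the shell command python3 -m handwheel 'ROWS' [FORCE]. ROWS is a JSON object whose one key "series" holds a list that holds one entry, the list of rows, each a list of 7 numbers: the shift along the tool's x, y, z in cm, then the turn, a rotation vector about the tool's x, y, z in rad, then the opening, from 0 (shut) to 1 (fully open). In form: {"series": [[[tx, ty, tz, rx, ry, rz, claw], ...]]}. A call has 1 to 12 rows; each row is the pose to reach, as a shift and turn from the pose commanded when the call began, along the tool's axes at that moment; what a row does not reach only later rows make up. A row lasts 1/8 s, in which the tool goes at most 62.5 mm and 10.7 degrees, less where a joint would pass 70% of its speed; a pose out of reach is approached as far as the arm can. A call with a gripper value outside its range is refused whole. The fingers move at their own pace and stop on an object; FORCE is the grip in N (left out, the last holds). Time passes only in rows, so rows that repeat a pose let the fingers close. It gives the time, the measured TCP pose, the force, the opening and the grip force at its end, in the units of the state.
- status.sense(): the state, without advancing time (a new reading comes with each control period).
- eyes.snapshot(name): name is "scene" or "top"; returns a dict with "img" (480x640x3 uint8, red, green, blue), "mtx" (3x3 intrinsics, pixels), "R" (3x3) and "t" (3): a world point X has camera coordinates R X + t. Camera axes: x right, y down, z forward; pixel columns grow to the right and rows downward; lengths in mm; the calibration is good to about 2 mm. A picture is of the moment at which its call begins. There is no depth.
- r.hand_in(): hands the job in; it is judged then, once.
The state is a dict: "time": time; "joint_pos": joint angles; "qd": joint speeds; "joint_efforts": joint torques, N m; "tool_pos": TCP position; "tcp_rot": TCP orientation; "ft_force": force on the tool from outside, world axes, zero at the start; "wrist_torque": the same for the moment, N m; "finger_gap": finger opening in mm; "grip_force": force on a finger pad.
Only numpy, scipy, OpenCV 4.12 (cv2) and the standard library are available. Lean on these libraries where they do the work, as an engineer would, in place of code of your own. Each camera call takes 0.05 s, during which the arm holds its last target. There are 200 camera calls.

## Task

On the blue pressure comparator, turn the black click dial anticlockwise by its upright post all the way back to its stop and hold it there for about half a second with a firm push of 15 to 18 N on the post; never press on a stop with more than 21 N. Then turn the dial clockwise exactly four clicks from the stop, leave it resting in that click and let go. Do not disturb the loose gauge, the spanner or the brass adaptor.

Things in the scene. Friction and masses are not known exactly. Their poses are not given: they have to be found in the camera images.
- comparator: Fixed blue base plate (190 x 350 x 12 mm, top 24 mm above the bench, on rubber feet) with a round aluminium housing (128 mm dia, top at 66 mm) under the dial. Origin: on the bench under the dial's axis; z up. A steel pipe runs along its +y to a gauge column at y = 200 mm: gauge 90 mm dia, 36 mm thick, up to 200 mm high.
- dial: Black disc 112 mm dia, 12 mm thick, top 80 mm above the bench. Origin on its vertical axis, 4 mm below the disc's top. At its -x, 42 mm off the axis, stands the grip: a free-spinning aluminium post 18 mm dia, to 45 mm above the disc; pinched from above it circles with no turning of the hand. Inside, the stop acts at the same radius, so it bears what the post is pushed with.
- post_mid (a point): Point on the axis of the dial's upright post (18 mm dia), 24 mm above the disc's top, 104 mm above the bench; the post's top is 21 mm higher.
- rotor (a joint): Turn of the dial in rad, growing clockwise seen from above; clicks 0.6 apart. Its zero is not the stop: that is found only by feel, between -0.35 and +0.15, and the clicks shift with it: the 1st rests 0.66 above the stop, the 4th 2.46. Starts in the 2nd to 7th. Each click: the post resists with 7 to 11 N, then gives way; the stop does not (yields under 4 mm at 20 N). An upper stop: 8th click.
- test_gauge: Loose round pressure gauge lying face up, 84 mm dia, 35 mm high, with a 35 mm brass stem. Origin under its centre. Leave alone.
- spanner: Loose steel spanner, 160 mm long, lying flat. Leave alone.
- adaptor: Loose brass adaptor, 32 mm dia, 40 mm high, upright. Origin under its centre. Leave alone.

How it is judged:
By the outcome, as a careful person would: the job done as asked, in the order asked, and still so for the second after the job is handed in, with the robot touching nothing.
It also fails if it takes over 72 s, if anything falls off the work surface, if the arm or the gripper's body presses on something with over 40 N, if the wrist force passes 120 N, or if a joint passes its speed limit or range.

## Working session

There is one attempt and no reset: what is moved stays moved. The work goes in short steps, Python scripts to look and compute and a shell command to move; the robot and the scene stay as the last step left them, time stands still between calls to the robot, and variables do not carry over. Pictures are saved under pics/ and viewed, at most 10 in all, crops included, and the job is handed in when it is done.

```bash
mkdir -p pics
python3 - <<'E'
from bench import status, eyes, r
import cv2,numpy as np
s=status.sense();print({k:np.round(v,2).tolist() for k,v in s.items()}, r.grip_point_offset)
for n in("top","scene"):
    d=eyes.snapshot(n);cv2.imwrite(f"pics/{n}0.png",d["img"][:,:,::-1]);np.savez(f"pics/{n}0.npz",**d)
    print(n,np.round(d["mtx"],1).tolist(),np.round(d["R"],3).tolist(),d["t"])
E
```

```text
{'time': 0.0, 'joint_pos': [63.34, 7.52, 85.33, -0.0, 87.26, -4.89], 'qd': [0.03, -0.02, 0.02, -0.08, 0.01, -0.04], 'joint_efforts': [0.0, -56.94, -50.05, -0.0, 0.02, 0.0], 'tool_pos': [222.19, 556.76, 230.24], 'tcp_rot': [-179.9, -0.01, 158.24], 'ft_force': [-0.05, -0.39, 0.94], 'wrist_torque': [0.06, -0.02, 0.01], 'grip_force': 0.0, 'finger_gap': 85.51} 18.700000000000003
top [[623.4, 0.0, 318.0], [0.0, 623.4, 248.1], [0.0, 0.0, 1.0]] [[0.007, -1.0, -0.002], [-0.999, -0.007, -0.045], [0.045, 0.003, -0.999]] [ -79.14064034  551.80046025 1200.31923309]
scene [[493.2, 0.0, 316.0], [0.0, 493.2, 237.2], [0.0, 0.0, 1.0]] [[0.299, 0.954, 0.01], [0.613, -0.184, -0.769], [-0.732, 0.235, -0.64]] [-121.3548455  -270.35584314 1318.21337908]
```

View pics/top0.png

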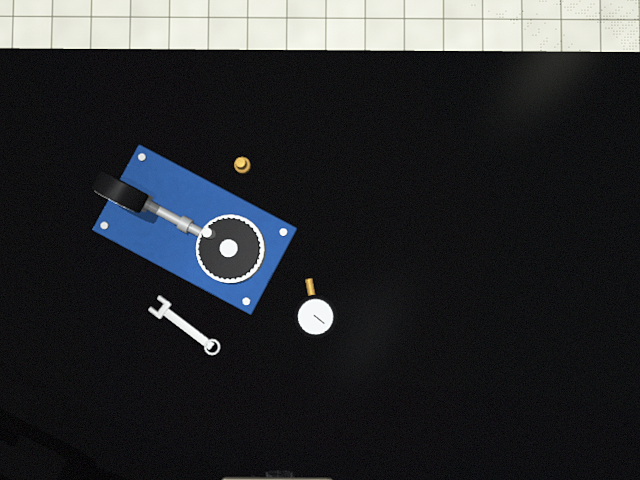

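View pics/scene0.png

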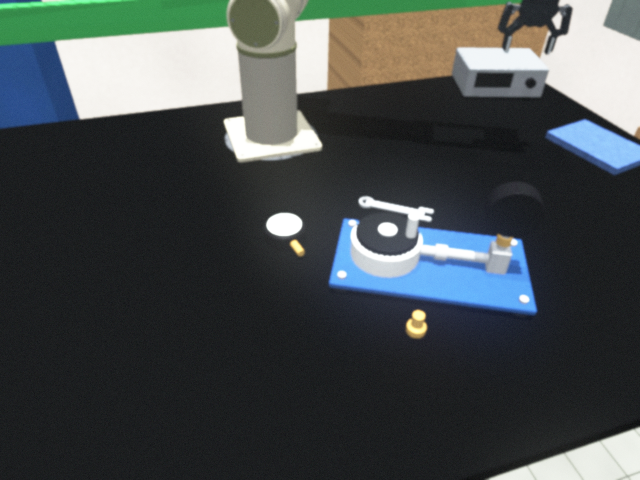

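Top view: the blue plate has corners at about (139,146), (297,229), (252,314) and (93,229). The dial hub is at (228,248) and the post top at (207,233), towards the gauge; the spanner, gauge and adaptor are clear of the dial. The scene view agrees, with the post at (412,225).

```bash
cat > h.py <<'E'
import numpy as np,cv2
from bench import status,eyes,r
def ray(d,uv,z):
    K,R,t=d["mtx"],d["R"],d["t"];c=-R.T@t
    v=R.T@np.linalg.solve(K,[uv[0],uv[1],1]);return c+v*(z-c[2])/v[2]
E
python3 - <<'E'
from h import *
d=dict(np.load("pics/top0.npz"));im=d["img"];hsv=cv2.cvtColor(im,cv2.COLOR_RGB2HSV)
b=cv2.inRange(hsv,(100,120,60),(125,255,255));c=max(cv2.findContours(b,0,2)[0],key=cv2.contourArea)
ap=cv2.approxPolyDP(cv2.convexHull(c),6,True)[:,0];print("plate",ap.tolist());P=[ray(d,p,24) for p in ap];print(np.round(P,1).tolist())
w=cv2.inRange(hsv,(0,0,170),(180,60,255));w[:205]=0;w[285:]=0;w[:,:190]=0;w[:,268:]=0
for c in cv2.findContours(w,cv2.RETR_LIST,2)[0]:
    if cv2.contourArea(c)>30:
        (x,y),q=cv2.minEnclosingCircle(c);print(round(x,1),round(y,1),round(q,1),cv2.contourArea(c),[np.round(ray(d,(x,y),z),1)[:2].tolist() for z in(66,80,125)])
s=dict(np.load("pics/scene0.npz"))
a=np.hstack([cv2.resize(im[200:300,180:280],(400,400),interpolation=2),cv2.resize(s["img"][190:290,340:440],(400,400),interpolation=2)])
cv2.imwrite("pics/crop1.png",a[:,:,::-1])
E
```

```text
plate [[138, 145], [296, 227], [251, 314], [92, 229]]
[[750.0, 275.6, 24.0], [592.3, -32.7, 24.0], [424.5, 52.2, 24.0], [585.8, 361.2, 24.0]]
228.2 247.7 8.9 227.5 [[549.6, 91.5], [549.0, 89.5], [546.9, 82.9]]
229.0 248.0 32.0 2967.0 [[549.0, 90.0], [548.4, 87.9], [546.4, 81.4]]
224.4 245.4 40.0 3664.0 [[553.7, 98.6], [553.0, 96.4], [550.8, 89.6]]
```

View pics/crop1.png

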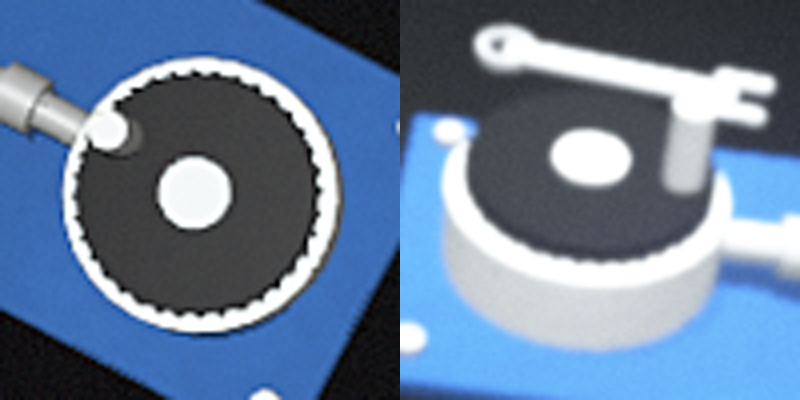

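Crop: the post top is at full-image (207.2,232.2) and the hub centre at (228.5,248). In the scene view the post top is at about (513,...) scaled, i.e. (414,216).

Run:
```python
from h import *
d=dict(np.load("pics/top0.npz"));s=dict(np.load("pics/scene0.npz"))
p=ray(d,(207.2,232.2),125);c=ray(d,(228.5,248),80);print(p,c,p[:2]-c[:2],np.linalg.norm((p-c)[:2]))
print("scene",ray(s,(340+692/4,190+103/4),125),ray(s,(340+591/4,190+157/4),80))
yaw=-np.arctan2(157.7,308.3);v=p[:2]-c[:2];a=np.arctan2(v[1],v[0])-yaw
print("yaw",np.degrees(yaw),"rotor",(np.pi-a))
st=status.sense();R=cv2.Rodrigues(np.zeros(3))[0]
from scipy.spatial.transform import Rotation as Ro
R=Ro.from_euler("xyz",st["tcp_rot"],degrees=True).as_matrix();print("shift cm",R.T@(np.r_[p[:2],88]-st["tool_pos"])/10)
print(R.round(3))
```

```text
[574.074764  120.2902822 125.       ] [548.38800687  88.83995131  80.        ] [25.68675713 31.45033088] 40.60705363348644
scene [623.57432309 286.2882122  125.        ] [597.546416   264.94587981  80.        ]
yaw -27.090414258216192 rotor 1.7828449041499164
shift cm [-48.86461013 -27.46713039  14.27420977]
[[-0.929  0.371 -0.001]
 [ 0.371  0.929 -0.002]
 [ 0.    -0.002 -1.   ]]
```

Run:
```python
from h import *
s=dict(np.load("pics/scene0.npz"))
print("scene",ray(s,(340+292/4,190+103/4),125),ray(s,(340+191/4,190+157/4),80))
```

```text
scene [574.12468822 120.7272387  125.        ] [545.5297634   91.23825973  80.        ]
```

```bash
python3 -m handwheel '{"series": [[[-6,-3.4,0,0,0,0,0.5],[-12,-6.8,0,0,0,0,0.5],[-17,-9.6,0,0,0,0,0.5],[-22,-12.4,0,0,0,0,0.5],[-27,-15.2,0,0,0,0,0.5],[-32,-18,0,0,0,0,0.5],[-37,-20.8,0,0,0,0,0.5],[-42,-23.6,0,0,0,0,0.5],[-46,-25.9,0,0,0,0,0.5],[-48.9,-27.5,0,0,0,0,0.5],[-48.9,-27.5,3,0,0,0,0.5],[-48.9,-27.5,6,0,0,0,0.5]]]}' 30
```

```text
time: 1.6
tool_pos: [574.9, 119.9, 170.3]
tcp_rot: [180.0, -0.0, 158.2]
ft_force: [-0.3, -0.5, 0.7]
finger_gap: 42.8
grip_force: 0.0
```

```bash
python3 -m handwheel '{"series": [[[0,0,2,0,0,0,0.5],[0,0,4,0,0,0,0.5],[0,0,6,0,0,0,0.5],[0,0,7.2,0,0,0,0.5],[0,0,8.2,0,0,0,0.5],[0,0,8.2,0,0,0,0.5]]]}' 30
python3 - <<'E'
from h import *
a=[cv2.resize(eyes.snapshot("scene")["img"][150:270,320:470],(600,480)),];cv2.imwrite("pics/s2.png",a[0][:,:,::-1])
E
```

```text
time: 2.35
tool_pos: [574.2, 120.5, 88.6]
tcp_rot: [-180.0, -0.1, 158.2]
ft_force: [0.1, -0.7, 0.6]
finger_gap: 42.9
grip_force: 0.0
```

View pics/s2.png

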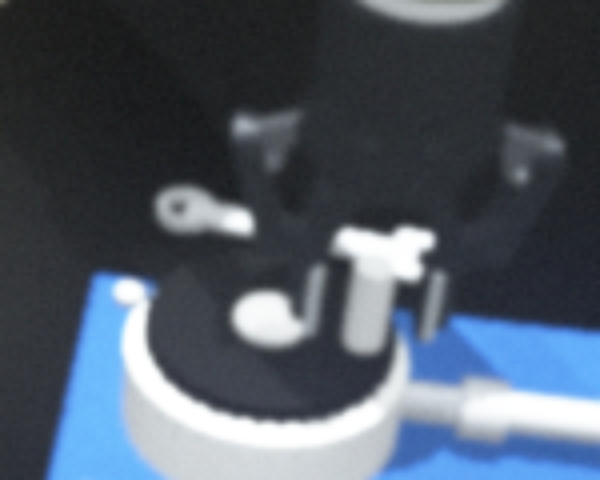

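The post (crop 370,310) stands midway between the fingers (315 and 432). I'll close on it now.

```bash
python3 -m handwheel '{"series": [[[0,0,0,0,0,0,0],[0,0,0,0,0,0,0],[0,0,0,0,0,0,0],[0,0,0,0,0,0,0],[0,0,0,0,0,0,0],[0,0,0,0,0,0,0],[0,0,0,0,0,0,0],[0,0,0,0,0,0,0]]]}' 40
```

```text
time: 3.4
tool_pos: [575.3, 120.6, 90.2]
tcp_rot: [180.0, 0.1, 158.2]
ft_force: [-0.8, 0.4, 5.2]
finger_gap: 17.1
grip_force: 39.0
```

```bash
cat > arc.py <<'E'
import sys;from h import *
from scipy.spatial.transform import Rotation as Ro
# arc.py cx cy  cur_angle step n : rows (cm, tool axes) relative to the current angle on the 42 mm circle
cx,cy,a0,st,n=map(float,sys.argv[1:6])
R=Ro.from_euler("xyz",[180,0,158.24],degrees=True).as_matrix()
f=lambda a:42*np.array([np.cos(np.radians(a)),np.sin(np.radians(a)),0])
for k in range(1,int(n)+1): print((R.T@(f(a0+k*st)-f(a0))/10).round(2)[:2].tolist(),end=' ')
print()
E
cat > st.py <<'E'
import sys;from h import *
c=np.array([float(sys.argv[1]),float(sys.argv[2])]);s=status.sense()
v=s["tool_pos"][:2]-c;rad=v/np.linalg.norm(v);t=np.array([-rad[1],rad[0]]);F=np.array(s["ft_force"])
print("t",s["time"],"ang",np.degrees(np.arctan2(v[1],v[0])).round(2),"r",np.linalg.norm(v).round(2),"Frad",(F[:2]@rad).round(1),"Fccw",(F[:2]@t).round(1),"Fz",F[2].round(1),"grip",s["grip_force"],s["tool_pos"])
E
python3 arc.py 0 0 49.4 5 12; python3 st.py 547.8 89
```

```text
[0.35, 0.1] [0.71, 0.18] [1.08, 0.22] [1.44, 0.22] [1.81, 0.2] [2.17, 0.15] [2.53, 0.06] [2.87, -0.06] [3.21, -0.21] [3.53, -0.38] [3.83, -0.58] [4.12, -0.81] 
t 3.4 ang 49.0 r 41.87 Frad -0.2 Fccw 0.9 Fz 5.2 grip 39.03926074504852 [575.26570901 120.59914005  90.20829713]
```

```bash
python3 -m handwheel '{"series": [[[0.35,0.1,0,0,0,0,0],[0.7,0.18,0,0,0,0,0],[1.08,0.22,0,0,0,0,0],[1.44,0.22,0,0,0,0,0],[1.44,0.22,0,0,0,0,0]]]}'; python3 st.py 547.8 89
python3 -m handwheel '{"series": [[[0.37,-0.02,0,0,0,0,0],[0.73,-0.07,0,0,0,0,0],[1.09,-0.16,0,0,0,0,0],[1.09,-0.16,0,0,0,0,0]]]}'; python3 st.py 547.8 89
```

```text
time: 4.03
tool_pos: [562.7, 127.5, 90.2]
tcp_rot: [180.0, 0.1, 158.2]
ft_force: [-1.6, -2.8, 7.8]
finger_gap: 16.7
grip_force: 39.8
t 4.025 ang 68.88 r 41.29 Frad -3.2 Fccw 0.5 Fz 7.8 grip 39.828983545303345 [562.67726353 127.51166817  90.2311375 ]
time: 4.53
tool_pos: [551.9, 129.6, 90.2]
tcp_rot: [-180.0, 0.1, 158.2]
ft_force: [0.4, -5.7, 6.4]
finger_gap: 16.6
grip_force: 39.9
t 4.525 ang 84.2 r 40.81 Frad -5.7 Fccw -1.0 Fz 6.4 grip 39.89885866641998 [551.92389882 129.60508369  90.18050991]
```

```bash
cat > arc.py <<'E'
import sys;from h import *
from scipy.spatial.transform import Rotation as Ro
# arc.py cmdx cmdy angles... : rows (cm, tool axes) from commanded xy to points on the 42 mm circle
C=np.array([549.1,87.8]);c=np.array(list(map(float,sys.argv[1:3])))
R=Ro.from_euler("xyz",[180,0,158.24],degrees=True).as_matrix()[:2,:2]
print("now",np.degrees(np.arctan2(*(c-C)[::-1])))
for a in map(float,sys.argv[3:]):
    p=C+42*np.array([np.cos(np.radians(a)),np.sin(np.radians(a))]);print(a,(R.T@(p-c)/10).round(2).tolist(),p.round(1))
E
python3 arc.py 550.9 130.4 91 96 101 106 111 116 121 126 131 136 141 146 151
```

```text
now 87.58049078334372
91.0 [0.21, -0.15] [548.4 129.8]
96.0 [0.54, -0.31] [544.7 129.6]
101.0 [0.86, -0.49] [541.1 129. ]
106.0 [1.16, -0.7] [537.5 128.2]
111.0 [1.44, -0.94] [534. 127.]
116.0 [1.7, -1.2] [530.7 125.5]
121.0 [1.93, -1.48] [527.5 123.8]
126.0 [2.14, -1.78] [524.4 121.8]
131.0 [2.32, -2.1] [521.5 119.5]
136.0 [2.48, -2.43] [518.9 117. ]
141.0 [2.6, -2.78] [516.5 114.2]
146.0 [2.69, -3.13] [514.3 111.3]
151.0 [2.75, -3.49] [512.4 108.2]
```

```bash
python3 -m handwheel '{"series": [[[0.21,-0.15,0,0,0,0,0],[0.54,-0.31,0,0,0,0,0],[0.86,-0.49,0,0,0,0,0],[1.16,-0.7,0,0,0,0,0],[1.44,-0.94,0,0,0,0,0],[1.7,-1.2,0,0,0,0,0],[1.93,-1.48,0,0,0,0,0],[1.93,-1.48,0,0,0,0,0]]]}'; python3 st.py 549.1 87.8
python3 arc.py 527.5 123.8 126 131 136 141 146
```

```text
time: 5.52
tool_pos: [528.1, 123.8, 90.1]
tcp_rot: [180.0, 0.0, 158.2]
ft_force: [-0.5, -0.7, 8.1]
finger_gap: 17.0
grip_force: 40.4
t 5.525 ang 120.25 r 41.71 Frad -0.3 Fccw 0.8 Fz 8.1 grip 40.37379562854767 [528.08463854 123.82850314  90.10732338]
now 120.96375653207356
126.0 [0.21, -0.3] [524.4 121.8]
131.0 [0.39, -0.62] [521.5 119.5]
136.0 [0.55, -0.95] [518.9 117. ]
141.0 [0.67, -1.3] [516.5 114.2]
146.0 [0.76, -1.65] [514.3 111.3]
```

```bash
python3 -m handwheel '{"series": [[[0.21,-0.3,0,0,0,0,0],[0.39,-0.62,0,0,0,0,0],[0.55,-0.95,0,0,0,0,0],[0.67,-1.3,0,0,0,0,0],[0.76,-1.65,0,0,0,0,0],[0.76,-1.65,0,0,0,0,0]]]}'; python3 st.py 549.1 87.8
python3 arc.py 514.3 111.3 149 151 153 154 155 156 157 158 159 160 161 162
```

```text
time: 6.28
tool_pos: [515.0, 111.8, 90.2]
tcp_rot: [179.9, 0.0, 158.3]
ft_force: [-0.6, -0.8, 9.9]
finger_gap: 17.1
grip_force: 40.4
t 6.275 ang 144.88 r 41.67 Frad 0.0 Fccw 1.0 Fz 9.9 grip 40.353970527648926 [515.01929569 111.77344636  90.20096349]
now 145.96934070274327
149.0 [0.04, -0.22] [513.1 109.4]
151.0 [0.06, -0.36] [512.4 108.2]
153.0 [0.08, -0.51] [511.7 106.9]
154.0 [0.09, -0.58] [511.4 106.2]
155.0 [0.09, -0.66] [511.  105.5]
156.0 [0.09, -0.73] [510.7 104.9]
157.0 [0.1, -0.8] [510.4 104.2]
158.0 [0.1, -0.87] [510.2 103.5]
159.0 [0.1, -0.95] [509.9 102.9]
160.0 [0.09, -1.02] [509.6 102.2]
161.0 [0.09, -1.09] [509.4 101.5]
162.0 [0.09, -1.17] [509.2 100.8]
```

```bash
python3 -m handwheel '{"series": [[[0.04,-0.22,-0.1,0,0,0,0],[0.06,-0.36,-0.1,0,0,0,0],[0.08,-0.51,-0.1,0,0,0,0],[0.08,-0.51,-0.1,0,0,0,0]]]}'; python3 st.py 549.1 87.8
python3 -m handwheel '{"series": [[[0.01,-0.15,0,0,0,0,0],[0.01,-0.22,0,0,0,0,0],[0.02,-0.22,0,0,0,0,0]]]}'; python3 st.py 549.1 87.8
```

```text
time: 6.78
tool_pos: [511.8, 106.5, 90.3]
tcp_rot: [-180.0, -0.0, 158.2]
ft_force: [0.6, -0.2, 5.6]
finger_gap: 17.2
grip_force: 40.0
t 6.775 ang 153.32 r 41.7 Frad -0.6 Fccw -0.1 Fz 5.6 grip 40.005154609680176 [511.84004331 106.52415251  90.29787228]
time: 7.15
tool_pos: [511.0, 104.8, 90.2]
tcp_rot: [-180.0, -0.0, 158.2]
ft_force: [0.9, -0.4, 4.5]
finger_gap: 17.2
grip_force: 40.0
t 7.15 ang 155.97 r 41.72 Frad -0.9 Fccw 0.0 Fz 4.5 grip 40.044769048690796 [510.99536925 104.79187189  90.21921796]
```

```bash
for i in 1 2; do :; done
python3 -m handwheel '{"series": [[[0,-0.07,0,0,0,0,0],[0,-0.14,0,0,0,0,0],[0,-0.14,0,0,0,0,0]]]}'>/dev/null; python3 st.py 549.1 87.8
python3 -m handwheel '{"series": [[[0,-0.07,0,0,0,0,0],[0,-0.07,0,0,0,0,0]]]}'>/dev/null; python3 st.py 549.1 87.8
python3 -m handwheel '{"series": [[[0,-0.07,0,0,0,0,0],[0,-0.07,0,0,0,0,0]]]}'>/dev/null; python3 st.py 549.1 87.8
```

```text
t 7.525 ang 157.69 r 41.72 Frad -0.5 Fccw -0.4 Fz 3.7 grip 40.03672778606415 [510.50309704 103.64144924  90.22770814]
t 7.775 ang 158.65 r 41.72 Frad -0.3 Fccw -0.7 Fz 3.0 grip 40.03108084201813 [510.24116182 102.98834721  90.23031625]
t 8.025 ang 159.46 r 41.71 Frad -1.5 Fccw -0.7 Fz 2.2 grip 40.00132083892822 [510.04503715 102.43086387  90.25645565]
```

```bash
python3 -m handwheel '{"series": [[[0,-0.07,0,0,0,0,0],[0,-0.07,0,0,0,0,0]]]}'>/dev/null; python3 st.py 549.1 87.8
python3 -m handwheel '{"series": [[[0,-0.07,0,0,0,0,0],[0,-0.07,0,0,0,0,0]]]}'>/dev/null; python3 st.py 549.1 87.8
```

```text
t 8.275 ang 159.88 r 41.71 Frad -1.1 Fccw -4.6 Fz 2.2 grip 39.71629858016968 [509.93293287 102.15018434  90.27626144]
t 8.525 ang 160.23 r 41.7 Frad -1.4 Fccw -8.0 Fz 0.2 grip 39.566709995269775 [509.85991572 101.90444814  90.29082114]
```

```bash
python3 -m handwheel '{"series": [[[0,-0.08,0,0,0,0,0],[0,-0.08,0,0,0,0,0]]]}'>/dev/null; python3 st.py 549.1 87.8
python3 -m handwheel '{"series": [[[0,-0.05,0,0,0,0,0],[0,-0.05,0,0,0,0,0]]]}'>/dev/null; python3 st.py 549.1 87.8
```

```text
t 8.775 ang 160.54 r 41.69 Frad -1.7 Fccw -10.7 Fz -1.9 grip 39.49344098567963 [509.79317352 101.68745914  90.30481884]
t 9.025 ang 160.72 r 41.68 Frad -1.9 Fccw -12.9 Fz -2.8 grip 39.45910155773163 [509.76254866 101.56392871  90.31652956]
```

```bash
python3 -m handwheel '{"series": [[[0,-0.06,0,0,0,0,0],[0,-0.06,0,0,0,0,0]]]}'>/dev/null; python3 st.py 549.1 87.8
```

```text
t 9.275 ang 160.96 r 41.7 Frad -2.9 Fccw -15.6 Fz -3.6 grip 39.40963625907898 [509.67946755 101.40136859  90.319443  ]
```

Firm contact at a stop (no give). A small increase to ~16.7 N, then hold.

```bash
python3 -m handwheel '{"series": [[[0,-0.02,0,0,0,0,0],[0,-0.02,0,0,0,0,0],[0,-0.02,0,0,0,0,0]]]}'>/dev/null; python3 st.py 549.1 87.8
python3 -m handwheel '{"series": [[[0,0,0,0,0,0,0],[0,0,0,0,0,0,0]]]}'>/dev/null; python3 st.py 549.1 87.8
python3 -m handwheel '{"series": [[[0,0,0,0,0,0,0],[0,0,0,0,0,0,0]]]}'>/dev/null; python3 st.py 549.1 87.8
```

```text
t 9.65 ang 161.0 r 41.68 Frad -3.4 Fccw -15.1 Fz -3.8 grip 39.41588044166565 [509.69281775 101.37173648  90.33643103]
t 9.9 ang 161.0 r 41.69 Frad -2.7 Fccw -16.1 Fz -3.7 grip 39.41525995731354 [509.68067963 101.37207616  90.31705874]
t 10.15 ang 161.03 r 41.66 Frad -3.0 Fccw -16.0 Fz -3.8 grip 39.41557824611664 [509.70295942 101.33882415  90.33615717]
```

```bash
python3 -m handwheel '{"series": [[[0,-0.02,0,0,0,0,0],[0,-0.02,0,0,0,0,0],[0,-0.02,0,0,0,0,0]]]}'>/dev/null; python3 st.py 549.1 87.8
python3 -m handwheel '{"series": [[[0,0,0,0,0,0,0],[0,0,0,0,0,0,0],[0,0,0,0,0,0,0]]]}'>/dev/null; python3 st.py 549.1 87.8
# commanded position estimate: free-space target 146 deg point plus typed shifts
python3 - <<'E'
import numpy as np
sx=0.08+0.02; sy=-0.51-0.22-0.14-0.07*4-0.08-0.05-0.06-0.04
p=np.array([514.3,111.3])+10*(sx*np.array([-.929,.371])+sy*np.array([.371,.929]));print(p)
E
```

```text
t 10.525 ang 161.04 r 41.69 Frad -2.0 Fccw -16.0 Fz -4.2 grip 39.41894710063934 [509.66830784 101.34519893  90.32809271]
t 10.9 ang 161.03 r 41.72 Frad -2.4 Fccw -16.4 Fz -5.4 grip 39.41919386386871 [509.64441706 101.35924241  90.31862445]
[508.2512  98.8508]
```

```bash
python3 arc.py 508.25 98.85 156 151 146 141 136 131 126 121 116 111 106 101; python3 arc.py 541.1 129.0 96 91 86 81 76 71 66 61 56 52 ; python3 arc.py 575 120.9 47 42 37 32 27 23 20 18
```

```text
now 164.86362885647978
156.0 [-0.01, 0.65] [510.7 104.9]
151.0 [-0.04, 1.02] [512.4 108.2]
146.0 [-0.1, 1.38] [514.3 111.3]
141.0 [-0.19, 1.73] [516.5 114.2]
136.0 [-0.32, 2.08] [518.9 117. ]
131.0 [-0.47, 2.41] [521.5 119.5]
126.0 [-0.65, 2.73] [524.4 121.8]
121.0 [-0.86, 3.03] [527.5 123.8]
116.0 [-1.09, 3.31] [530.7 125.5]
111.0 [-1.35, 3.57] [534. 127.]
106.0 [-1.63, 3.81] [537.5 128.2]
101.0 [-1.93, 4.02] [541.1 129. ]
now 100.98865109649398
96.0 [-0.31, 0.19] [544.7 129.6]
91.0 [-0.65, 0.34] [548.4 129.8]
86.0 [-0.99, 0.47] [552.  129.7]
81.0 [-1.34, 0.57] [555.7 129.3]
76.0 [-1.7, 0.63] [559.3 128.6]
71.0 [-2.07, 0.67] [562.8 127.5]
66.0 [-2.43, 0.67] [566.2 126.2]
61.0 [-2.8, 0.64] [569.5 124.5]
56.0 [-3.16, 0.57] [572.6 122.6]
52.0 [-3.44, 0.5] [575.  120.9]
now 51.95762514877568
47.0 [-0.34, -0.12] [577.7 118.5]
42.0 [-0.68, -0.27] [580.3 115.9]
37.0 [-1.0, -0.44] [582.6 113.1]
32.0 [-1.3, -0.65] [584.7 110.1]
27.0 [-1.59, -0.88] [586.5 106.9]
23.0 [-1.8, -1.08] [587.8 104.2]
20.0 [-1.95, -1.24] [588.6 102.2]
18.0 [-2.05, -1.35] [589.  100.8]
```

Run:
```python
from h import *
print(status.sense()["tool_pos"])
```

```text
[509.64441706 101.35924241  90.31862445]
```

```bash
python3 -m handwheel '{"series": [[[0,0.35,0,0,0,0,0],[-0.01,0.65,0,0,0,0,0],[-0.04,1.02,0,0,0,0,0],[-0.1,1.38,0,0,0,0,0],[-0.19,1.73,0,0,0,0,0],[-0.32,2.08,0,0,0,0,0],[-0.47,2.41,0,0,0,0,0],[-0.65,2.73,0,0,0,0,0],[-0.86,3.03,0,0,0,0,0],[-0.86,3.03,0,0,0,0,0]]]}'>/dev/null; python3 st.py 549.1 87.8
python3 -m handwheel '{"series": [[[-0.23,0.28,0,0,0,0,0],[-0.49,0.54,0,0,0,0,0],[-0.77,0.78,0,0,0,0,0],[-1.07,0.99,0,0,0,0,0],[-1.38,1.18,0,0,0,0,0],[-1.72,1.33,0,0,0,0,0],[-2.06,1.46,0,0,0,0,0],[-2.06,1.46,0,0,0,0,0]]]}'>/dev/null; python3 st.py 549.1 87.8
```

```text
t 12.15 ang 120.66 r 41.65 Frad 0.1 Fccw 0.8 Fz 4.6 grip 40.65096974372864 [527.86196302 123.63050132  90.23654986]
t 13.15 ang 85.53 r 41.8 Frad -1.8 Fccw 0.9 Fz 4.6 grip 40.63364624977112 [552.36010526 129.46936136  90.25694542]
```

```bash
python3 -m handwheel '{"series": [[[-0.35,0.1,0,0,0,0,0],[-0.71,0.16,0,0,0,0,0],[-1.08,0.2,0,0,0,0,0],[-1.44,0.2,0,0,0,0,0],[-1.81,0.17,0,0,0,0,0],[-2.17,0.1,0,0,0,0,0],[-2.45,0.03,0,0,0,0,0],[-2.45,0.03,0,0,0,0,0]]]}'>/dev/null; python3 st.py 549.1 87.8
python3 -m handwheel '{"series": [[[-0.34,-0.12,0,0,0,0,0],[-0.68,-0.27,0,0,0,0,0],[-1.0,-0.44,0,0,0,0,0],[-1.3,-0.65,0,0,0,0,0],[-1.59,-0.88,0,0,0,0,0],[-1.8,-1.08,0,0,0,0,0],[-1.95,-1.24,0,0,0,0,0],[-2.05,-1.35,0,0,0,0,0],[-2.05,-1.35,0,0,0,0,0]]]}'>/dev/null; python3 st.py 549.1 87.8
```

```text
t 14.15 ang 51.59 r 41.99 Frad -2.1 Fccw -0.2 Fz 3.9 grip 40.701404213905334 [575.18805714 120.69873826  90.22680654]
t 15.275 ang 17.86 r 42.2 Frad -1.5 Fccw 0.6 Fz 4.2 grip 40.73214054107666 [589.26773462 100.74405584  90.23421453]
```

```bash
python3 -m handwheel '{"series": [[[0,0,0,0,0,0,0.3],[0,0,0,0,0,0,0.5],[0,0,0,0,0,0,0.5],[0,0,0,0,0,0,0.5],[0,0,0,0,0,0,0.5]]]}'; python3 -m handwheel '{"series": [[[0,0,-1,0,0,0,0.5],[0,0,-3,0,0,0,0.5],[0,0,-6,0,0,0,0.5],[0,0,-10,0,0,0,0.5],[0,0,-15,0,0,0,0.5],[4,1.6,-18,0,0,0,0.5],[9,3.6,-18,0,0,0,0.5],[14,5.6,-18,0,0,0,0.5],[19,7.6,-18,0,0,0,0.5],[24,9.6,-18,0,0,0,0.5],[24,9.6,-18,0,0,0,0.5]]]}'
python3 - <<'E'
from h import *
d=eyes.snapshot("top");np.savez("pics/top3.npz",**d);cv2.imwrite("pics/top3.png",d["img"][:,:,::-1])
E
```

```text
time: 15.9
tool_pos: [589.4, 100.9, 90.3]
tcp_rot: [-180.0, -0.0, 158.2]
ft_force: [0.3, 0.3, -0.4]
finger_gap: 42.7
grip_force: 0.0
time: 17.27
tool_pos: [400.0, 281.5, 272.6]
tcp_rot: [179.8, 0.1, 158.5]
ft_force: [-0.0, -0.6, -0.4]
finger_gap: 42.5
grip_force: 0.0
```

View pics/top3.png

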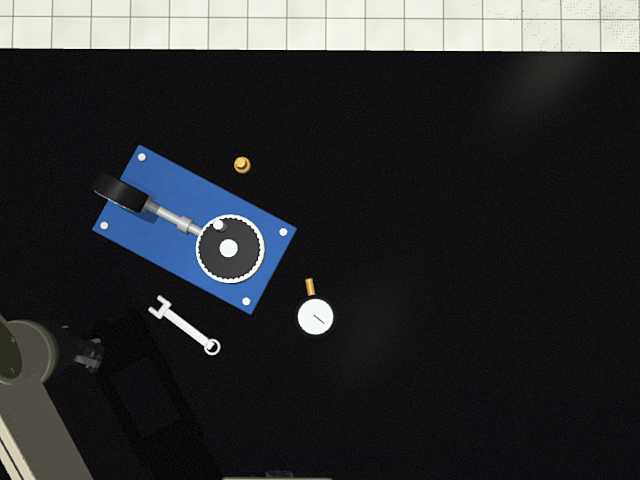

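The post top is now at (218,225), and the spanner, gauge and adaptor are where they were. I'll check the post angle.

Run:
```python
from h import *
d=dict(np.load("pics/top3.npz"));g=d["img"].min(2)[219:231,212:225];m=(g>150).astype(np.uint8)
M=cv2.moments(m,True);uv=(212+M["m10"]/M["m00"],219+M["m01"]/M["m00"])
p=ray(d,uv,125)[:2];c=np.array([549.1,87.8]);v=p-c;print(uv,p,np.linalg.norm(v),np.degrees(np.arctan2(v[1],v[0])))
print(np.abs(d["img"].astype(int)-np.load("pics/top0.npz")["img"])[140:360,140:340].max(2)[[20,180],:].max(1))
```

```text
(217.01052631578946, 223.44210526315788) [589.71214108 103.16650163] 43.422060927013156 20.725244838725715
[19 18]
```

```bash
python3 -c "
from bench import r
print(r.hand_in())"
```

```text
the job is handed in; nothing more can be done
None
```

The dial went back to its stop and was held there at about 16 N for over a second (longer than the half second asked). It was then turned clockwise to the fourth click and released, with nothing else disturbed, and the job was handed in at about 17 s.

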